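Set the frying pan's zone to full on the touch hob

ROBOT

A 6-joint arm with a two-finger parallel gripper is mounted at the origin on the work surface. World frame = base frame: x ahead of the robot, y to its left, z up, the work surface at z = 0. Lengths are in m, angles in rad, forces in N, time in s.
With the tool pointing down it reaches from about 0.275 to 0.875 m from the base axis. Payload 12.5 kg.
Tool frame: the origin (TCP) lies on the centre line of the jaws, within the pads' length; the fingertips stand r.finger_overhang ahead of it and the grasp point (between the pads) lies 3 mm ahead of it (r.finger_overhang is the distance from the TCP to the fingertips, in m); z points along the fingers, y is the line along which they close (so a half turn about z gives the same grasp; the last joint's range is limited). The gripper opens to 85 mm and grips with 20 to 120 N. Pads are 22 mm wide; open, the fingers measure 114 mm over their backs; the gripper's body (76 mm by 85 mm) begins 54 mm behind the grasp point. The pads swing forward as they close: fully open they stand 13 mm farther back than shut.
Start: joints at [1.094, 0.351, 1.652, -0, 1.139, -0.085], TCP at [0.21, 0.508, 0.253] pointing down, gripper open.
Joint ranges: [-2.75, 2.75], [-0.79, 2.1], [0.01, 2.65], [-1.57, 4.71], [0.07, 3.14], [-2.87, 2.87]. Speed limits (rad/s): [2.22, 2.22, 2.79, 3.14, 3.14, 3.14].

INTERFACE

Orientations are given as a unit quaternion [x, y, z, w].
In Python, from cell import r, optics gives the robot as it stands. The module is installed in compiled form; this text tells all that it offers. Calls block until the motion is done:
- r.move_to(position, orientation): joint-space move of the TCP to a pose.
- r.move_linear(position, rot=None, vel=0.15): straight line of the TCP; rot=None keeps the orientation; vel is the mean speed in m/s.
- r.set_joints(angles): joint-space move.
- r.set_gripper(opening, squeeze=None): opening from 0.0 (shut) to 1.0 (fully open); squeeze is the grip in N (None keeps the last); returns when the fingers have stopped.
- r.sleep(seconds).
- r.inverse_kinematics(position, orientation): joint angles nearest the present ones, or None.
- optics.get_image(name): name is "scene" or "top" or "wrist"; returns a dict with "pixels" (420x560x3 uint8, red, green, blue), "depth" (420x560 float32, m along the optical axis (not along the pixel's ray), 0 where there is no reading), "fx", "fy", "cx", "cy" (pixels), "camera_from_world" (4x4, takes a point from world to camera coordinates); the wrist camera has in their place "mount" (4x4, takes a point from camera to tool coordinates, whose origin is the TCP and whose axes are the flange's). Camera axes: x right, y down, z forward; pixel columns grow to the right and rows downward; lengths in m; the calibration is good to about 2 mm. The wrist camera is an equidistant fisheye: a pixel r from the principal point sees the ray r / f radians off the axis. A picture is of the moment at which its call begins: read the wrist's pose just before it.
A pose or a line that the arm cannot do raises r.PlanningError and nothing moves.
- r.hand_in(): hands the job in; it is judged then, once.
Readings, each from a call of its own:
- r.current_t(): time.
- r.current_q(): joint angles.
- r.current_qvel(): joint speeds.
- r.current_effort(): joint torques, N m.
- r.current_tool_pos(): TCP position.
- r.current_ee_rot(): TCP orientation.
- r.current_contact_force(): force on the tool from outside, world axes, zero at the start.
- r.current_torque(): the same for the moment, N m.
- r.current_opening(): opening from 0.0 (shut) to 1.0 (fully open).
- r.current_finger_force(): force on a finger pad.
Only numpy, scipy, OpenCV 4.12 (cv2) and the standard library are available. Lean on these libraries where they do the work, as an engineer would, in place of code of your own. Each camera call takes 0.05 s, during which the arm holds its last target. There are 200 camera calls.

TASK

Start the frying pan heating at full power: rest a fingertip on the hob's power key for about a second, then run a fingertip lightly along the whole touch strip in front of the frying pan, from its low end (dots) to its full end (long bars). Finish holding the fingertip there, still resting lightly on the full end. Never press hard on the controls, do not touch the other pan's strip and leave the pans and everything else where they stand.

Things in the scene. Friction and masses are not known exactly. Their poses are not given: they have to be found in the camera images.
- hob: Two-zone induction hob, 390 (x) x 600 (y) x 60 mm high, heavy, does not move. Level rigid black glass top. Origin: centre of its underside; x to its back, y to the left of a cook at its front (the robot's side). Zones: printed 180 mm circles, centres at x 35, y +150 and -150 mm.
- control_bar (a joint): The hob's touch-control bar: a black glass bar 46 (x) x 540 (y) mm, centre line 40 mm behind the hob's front edge, its top level and 2 mm above the hob's glass (62 mm above the worktop). Printed on it from left to right: left strip, power key, right strip; each strip serves the zone behind it. It sits on a rubber gasket and gives 1 mm per 8 N. Joint: how far it is pressed down, 0 to 5 mm.
- power_key: The power key: printed broken ring with a bar, 20 mm across, in the middle of the control bar, half-way between the two strips. It feels a fingertip that touches it, as the strips do. Sensitive area 28 (x) x 36 (y) mm. Origin: its centre, on the glass surface; axes as the hob's.
- left_1: Section 1 of 5 (counted from the low end) of the left touch strip, 28 mm deep (x) x 20 mm long (y). Origin: its centre, on the glass surface; axes as the hob's. This is the strip's LOW end, the cook's left. The whole left strip is 180 mm long, straight along the hob's y, centre at y = 150 mm; its row of 16 printed marks grows from dots at the low end to bars 20 mm long at the full end.
- left_2: Section 2 of 5 (counted from the low end) of the left touch strip, 28 mm deep (x) x 46 mm long (y). Origin: its centre, on the glass surface; axes as the hob's.
- left_3: Section 3 of 5 (counted from the low end) of the left touch strip, 28 mm deep (x) x 48 mm long (y). Origin: its centre, on the glass surface; axes as the hob's.
- left_4: Section 4 of 5 (counted from the low end) of the left touch strip, 28 mm deep (x) x 46 mm long (y). Origin: its centre, on the glass surface; axes as the hob's.
- left_5: Section 5 of 5 (counted from the low end) of the left touch strip, 28 mm deep (x) x 20 mm long (y). Origin: its centre, on the glass surface; axes as the hob's. This is the strip's FULL end, the cook's right; it ends with the longest bar.
- right_1: Section 1 of 5 (counted from the low end) of the right touch strip, 28 mm deep (x) x 20 mm long (y). Origin: its centre, on the glass surface; axes as the hob's. This is the strip's LOW end, the cook's left. The whole right strip is 180 mm long, straight along the hob's y, centre at y = -150 mm; its row of 16 printed marks grows from dots at the low end to bars 20 mm long at the full end.
- right_2: Section 2 of 5 (counted from the low end) of the right touch strip, 28 mm deep (x) x 46 mm long (y). Origin: its centre, on the glass surface; axes as the hob's.
- right_3: Section 3 of 5 (counted from the low end) of the right touch strip, 28 mm deep (x) x 48 mm long (y). Origin: its centre, on the glass surface; axes as the hob's.
- right_4: Section 4 of 5 (counted from the low end) of the right touch strip, 28 mm deep (x) x 46 mm long (y). Origin: its centre, on the glass surface; axes as the hob's.
- right_5: Section 5 of 5 (counted from the low end) of the right touch strip, 28 mm deep (x) x 20 mm long (y). Origin: its centre, on the glass surface; axes as the hob's. This is the strip's FULL end, the cook's right; it ends with the longest bar.
- frypan: Shallow frying pan of bare aluminium, 210 mm across the rim, 45 mm high, sloping sides, one 150 mm long black handle pointing roughly to the back of the hob. It stands on one of the two zones (which one varies). Origin: centre of its underside; x along the handle. Loose, 0.6 to 1 kg.
- saucepan: Straight-sided steel saucepan, 150 mm across, 85 mm high, black handle roughly to the back at 80 mm; stands on the other zone. Origin: centre of its underside. Loose.
- salt_cellar: Small white open pinch bowl, 56 mm across, 34 mm high, standing on the glass behind the power key, its centre about 70 mm behind the key's centre. Origin: centre of its underside. Loose.
- pepper_mill: Dark wooden pepper mill, 56 mm across, 156 mm high, on the worktop left of the hob. Origin: centre of its underside. Loose.
- oil_bottle: Green glass oil bottle, 62 mm across, 225 mm high, on the worktop left of the hob. Origin: centre of its underside. Loose.
- mug: White mug, 80 mm across, 92 mm high, on the worktop right of the hob. Origin: centre of its underside. Loose.
- tub: Cardboard tub with a white lid, 93 mm across, 126 mm high, on the worktop right of the hob. Origin: centre of its underside. Loose.

How it is judged:
On the way, in this order (a step that is already met when the one before it is completed fails the run):
1. a fingertip rests on the power key for half a second (contact force between the fingers and power_key above 0.2 N), for 0.5 s.
2. a fingertip is on the low end (first 20 mm) of the strip in front of the frying pan (((y of frypan in the frame of hob above 0 m and contact force between the fingers and left_1 above 0.2 N) or (y of frypan in the frame of hob below 0 m and contact force between the fingers and right_1 above 0.2 N))), for 0.05 s.
3. the fingertip has gone on along that strip to its second section (of five) (((y of frypan in the frame of hob above 0 m and contact force between the fingers and left_2 above 0.2 N and contact force between the fingers and left_1 below 0.2 N) or (y of frypan in the frame of hob below 0 m and contact force between the fingers and right_2 above 0.2 N and contact force between the fingers and right_1 below 0.2 N))), for 0.03 s.
4. the fingertip has gone on along that strip to its third section (of five) (((y of frypan in the frame of hob above 0 m and contact force between the fingers and left_3 above 0.2 N and contact force between the fingers and left_2 below 0.2 N) or (y of frypan in the frame of hob below 0 m and contact force between the fingers and right_3 above 0.2 N and contact force between the fingers and right_2 below 0.2 N))), for 0.03 s.
5. the fingertip has gone on along that strip to its fourth section (of five) (((y of frypan in the frame of hob above 0 m and contact force between the fingers and left_4 above 0.2 N and contact force between the fingers and left_3 below 0.2 N) or (y of frypan in the frame of hob below 0 m and contact force between the fingers and right_4 above 0.2 N and contact force between the fingers and right_3 below 0.2 N))), for 0.03 s.
6. the fingertip has reached the full end (last 20 mm) of that strip (((y of frypan in the frame of hob above 0 m and contact force between the fingers and left_5 above 0.2 N and contact force between the fingers and left_3 below 0.2 N) or (y of frypan in the frame of hob below 0 m and contact force between the fingers and right_5 above 0.2 N and contact force between the fingers and right_3 below 0.2 N))), for 0.1 s.
At the end, for the whole second after the job is handed in: A fingertip still rests on the last 20 mm (full end) of the strip in front of the frying pan, with more than 0.2 N there, and the control bar is pressed down less than 3 mm (about 24 N); both pans, the pinch bowl and the things on the worktop are within 12 mm of where they stood (((y of frypan in the frame of hob above 0 m and contact force between the fingers and left_5 above 0.2 N) or (y of frypan in the frame of hob below 0 m and contact force between the fingers and right_5 above 0.2 N)) and value of joint control_bar below 0.003 m and distance of each of frypan, saucepan, salt_cellar, pepper_mill, oil_bottle, mug, tub from where it was at the start of the episode below 0.012 m); the arm keeps its last pose, push and grip.
It fails at once if the other pan's touch strip was touched ((y of frypan in the frame of hob above 0 m and (contact force between the fingers and right_1 above 0.2 N or contact force between the fingers and right_2 above 0.2 N or contact force between the fingers and right_3 above 0.2 N or contact force between the fingers and right_4 above 0.2 N or contact force between the fingers and right_5 above 0.2 N)) or (y of frypan in the frame of hob below 0 m and (contact force between the fingers and left_1 above 0.2 N or contact force between the fingers and left_2 above 0.2 N or contact force between the fingers and left_3 above 0.2 N or contact force between the fingers and left_4 above 0.2 N or contact force between the fingers and left_5 above 0.2 N))).
It fails at once if the control bar was pressed hard (more than 3 mm down, about 24 N) (value of joint control_bar above 0.003 m).
It fails at once if a pan or a thing standing by was pushed or lifted (over 12 mm) (distance of any of frypan, saucepan, salt_cellar, pepper_mill, oil_bottle, mug, tub from where it was at the start of the episode above 0.012 m).
It also fails if it takes over 48 s, if anything falls off the work surface, if the arm or the gripper's body presses on something with over 40 N, if the wrist force passes 120 N, or if a joint passes its speed limit or range.

## Working session

There is one attempt and no reset: what is moved stays moved. The work goes in short steps, each a Python script; the robot and the scene stay as the last script left them, time stands still between calls to the robot, and variables do not carry over. Pictures are saved under pics/ and viewed, at most 10 in all, crops included, and the job is handed in when it is done.

```bash
mkdir -p pics
python3 - <<'E'
from cell import r, optics
import cv2,numpy as np,pickle
d={}
for n in ["scene","top"]:
    im=optics.get_image(n); d[n]=im
    cv2.imwrite(f"pics/{n}.png",im["pixels"][...,::-1])
    print(n,im["camera_from_world"].round(3).tolist(),im["fx"],im["cx"])
pickle.dump(d,open("d.pkl","wb"))
print(r.finger_overhang,r.current_ee_rot(),r.current_t(),r.current_contact_force())
E
```

```text
scene [[-0.45, 0.893, -0.008, 0.245], [0.539, 0.264, -0.8, -0.262], [-0.712, -0.364, -0.601, 1.643], [0.0, 0.0, 0.0, 1.0]] 414.63778540179555 282.84919400817205
top [[-0.005, -1.0, -0.003, 0.002], [-0.998, 0.006, -0.068, 0.577], [0.068, 0.002, -0.998, 1.533], [0.0, 0.0, 0.0, 1.0]] 530.9848017578104 273.9817865582578
0.022 [ 1.94639438e-01  9.80874732e-01 -4.83177513e-04 -1.28957412e-04] 0.1 [ 0.25604932  0.65552639 -0.50792214]
```

View pics/top.png

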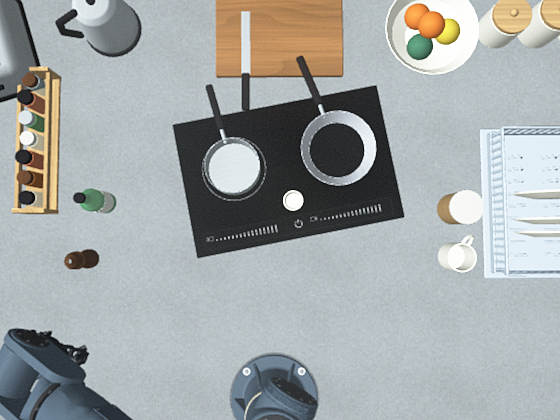

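View pics/scene.png

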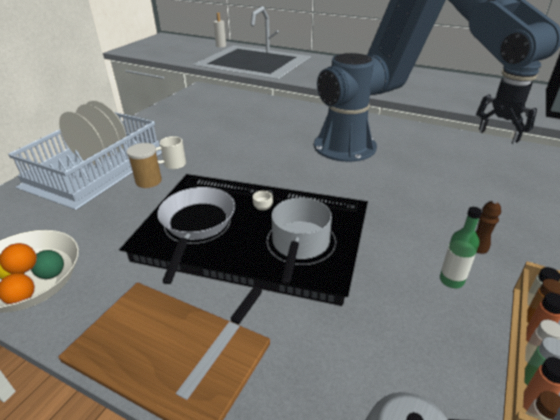

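The top view shows the frying pan on the right zone (pan at about 338,148), so I use the right strip, from about (312,220) to (381,208). The power key is at (298,224). Next I measure the hob pose from the printed marks.

Run:
```python
import cv2,numpy as np,pickle
d=pickle.load(open("d.pkl","rb"))["top"]
T=d["camera_from_world"];R=T[:3,:3];c=-R.T@T[:3,3]
def ray(uv,z):
    uv=np.atleast_2d(uv).astype(float)
    v=np.c_[(uv[:,0]-d["cx"])/d["fx"],(uv[:,1]-d["cy"])/d["fy"],np.ones(len(uv))]@R
    return c+v*((z-c[2])/v[:,2])[:,None]
g=cv2.cvtColor(d["pixels"],cv2.COLOR_RGB2GRAY)
m=(g<60).astype(np.uint8); m[:80]=0; m[280:]=0
m=cv2.morphologyEx(m,cv2.MORPH_CLOSE,np.ones((5,5)));m=cv2.morphologyEx(m,cv2.MORPH_OPEN,np.ones((17,17)))
ct=max(cv2.findContours(m,0,2)[0],key=cv2.contourArea)
P=ray(ct[:,0],.06)[:,:2]
rc=cv2.minAreaRect(P.astype(np.float32));print(rc);print(cv2.boxPoints(rc))
# printed marks
h=cv2.fillConvexPoly(np.zeros_like(m),cv2.convexHull(ct),1);h=cv2.erode(h,np.ones((7,7)))
vs,us=np.nonzero((g>70)&(h>0));W=ray(np.c_[us,vs],.062)[:,:2]
bx=cv2.boxPoints(rc);a=np.radians(rc[2]);cand=[a+k*np.pi/2 for k in range(4)]
yaw=min([(x+np.pi)%(2*np.pi)-np.pi for x in cand],key=abs)
C=np.array(rc[0])
Q=np.array([[np.cos(yaw),-np.sin(yaw)],[np.sin(yaw),np.cos(yaw)]])
L=(W-C)@Q
s=(abs(L[:,0]+.155)<.02)
w=g[vs[s],us[s]]-40.;l=L[s]
print("yaw",yaw,"C",C)
for nm,lo,hi in[("L",.05,.25),("K",-.03,.03),("R",-.25,-.05)]:
    k=(l[:,1]>lo)&(l[:,1]<hi);print(nm,np.average(l[k],axis=0,weights=w[k]),l[k].min(0),l[k].max(0),k.sum())
print("key->world",C+Q@[-.155,0])
print("left_1..right ends",[ (C+Q@[-.155,y]).round(4).tolist() for y in(-.08,-.15,-.22)])
cv2.imwrite("pics/crop.png",cv2.resize(d["pixels"][190:265,190:410,::-1],None,fx=3.6,fy=3.6,interpolation=cv2.INTER_CUBIC))
```

```text
((0.6555323600769043, -0.03987586498260498), (0.3910376727581024, 0.5958757400512695), 10.800971031188965)
[[ 0.4076444   0.2161439 ]
 [ 0.51931024 -0.36917531]
 [ 0.9034203  -0.29589564]
 [ 0.7917545   0.28942358]]
yaw 0.18851250690677457 C [ 0.65553236 -0.03987586]
L [-0.1570427   0.13327663] [-0.16926697  0.06099033] [-0.14435365  0.2492152 ] 227
K [-0.15739257 -0.00051182] [-0.16849776 -0.01238265] [-0.14409648  0.01208152] 50
R [-0.15694128 -0.16796215] [-0.16837218 -0.23919594] [-0.14559466 -0.05022222] 222
key->world [ 0.50327833 -0.06892255]
left_1..right ends [[0.5183, -0.1475], [0.5314, -0.2163], [0.5445, -0.285]]
```

View pics/crop.png

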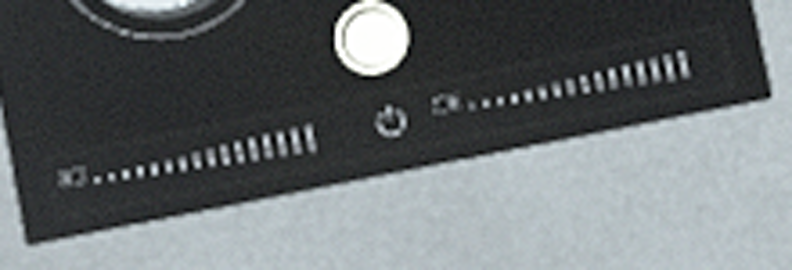

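The crop matches the stated geometry: dots start right of the key (391,122), around x=470, and the bars end at x=688. The right strip therefore runs from hob y = -0.06 (low) to -0.24 (full). Next I close the gripper, move above the key with a slight tilt so a known corner leads, and look at the fingertips.

```bash
cat > h.py <<'E'
import numpy as np,cv2
from scipy.spatial.transform import Rotation as Ro
from cell import r,optics
yaw=.1885;C=np.array([.6555,-.0399]);XL=-.157
Q=np.array([[np.cos(yaw),-np.sin(yaw)],[np.sin(yaw),np.cos(yaw)]])
H=Ro.from_euler("z",yaw)
# tool x=hob x, tool y=-hob y, z down, then lean 8 deg to the robot and 8 deg to -hob y
T=H*Ro.from_euler("x",8,degrees=True)*Ro.from_euler("y",-8,degrees=True)*Ro.from_matrix(np.diag([1.,-1,-1]))
TY=.010  # half thickness of the shut fingers at the tip
def tcp(y,z,ty=None):
    "TCP that puts the lowest fingertip corner at hob (XL,y), height z"
    off=T.apply([-.011,TY if ty is None else ty,r.finger_overhang])
    return np.r_[C+Q@[XL,y],z]-off
E
python3 - <<'E'
from h import *
print([T.apply([a,b,.022])[2].round(4) for a in(-.011,.011) for b in(-.01,.01)])
r.set_gripper(0.0,20)
r.move_to(tcp(0,.13),T.as_quat())
print(r.current_tool_pos(),r.current_opening(),r.current_contact_force(),r.current_t())
im=optics.get_image("wrist");print(im["mount"].round(3).tolist(),im["fx"],im["cx"],im["cy"])
cv2.imwrite("pics/w1.png",im["pixels"][...,::-1])
E
```

```text
[np.float64(-0.0217), np.float64(-0.0245), np.float64(-0.0187), np.float64(-0.0214)]
[ 0.50784486 -0.06072352  0.15458125] -0.003111243950749137 [ 0.37749345  0.00395944 -0.10572888] 3.1833
[[0.0, -0.948, -0.318, 0.081], [1.0, 0.0, -0.0, -0.001], [0.0, -0.318, 0.948, -0.121], [0.0, 0.0, 0.0, 1.0]] 325.19226210127806 278.60141547839237 210.58277126854532
```

View pics/w1.png

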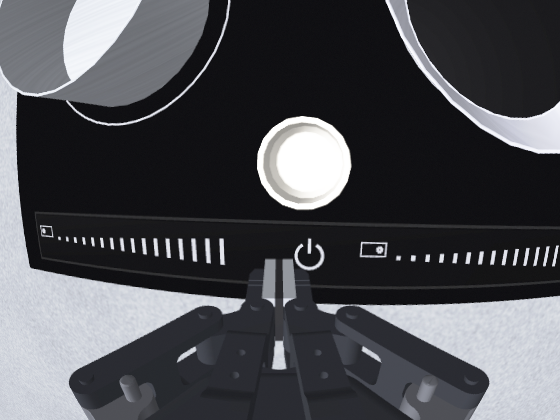

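The wrist view shows the shut fingertips spanning columns 263–295 (about 16 mm wide). The key is at (309,255) and the right strip's first dot at (398,258). I cross-check the hob position with this view.

```bash
sed -i 's/^TY=.010/TY=.008/' h.py
python3 - <<'E'
from h import *
p=r.current_tool_pos();R=Ro.from_quat(r.current_ee_rot())
im=optics.get_image("wrist");M=im["mount"]
def w(u,v,z=.062):
    a=np.array([(u-im["cx"])/im["fx"],(v-im["cy"])/im["fy"]]);t=np.linalg.norm(a)
    d=np.r_[a/t*np.sin(t),np.cos(t)]
    d=R.apply(M[:3,:3]@d);o=p+R.apply(M[:3,3])
    return (o+d*(z-o[2])/d[2])[:2]
g=cv2.cvtColor(im["pixels"],cv2.COLOR_RGB2GRAY)
k=np.argwhere(g[238:272,294:326]>140)+[238,294]
(uc,vc),_=cv2.minEnclosingCircle(k[k[:,0]>242][:,::-1].astype(np.float32))
for n,uv in dict(key=(uc,vc),dot=(398,258),Lend=(222,251),Ldot=(59.5,238.5)).items():
    print(n,uv,((w(*uv)-C)@Q).round(4))
E
```

```text
key (309.0, 255.5) [-0.1593 -0.0008]
dot (398, 258) [-0.1595 -0.0659]
Lend (222, 251) [-0.1591  0.0643]
Ldot (59.5, 238.5) [-0.1603  0.235 ]
```

Both views agree to about 2 mm. Now I press the key, stepping down until the force reads contact.

```bash
sed -i 's/XL=-.157/XL=-.158/' h.py
cat >> h.py <<'E'
def descend(y,z0,target=3.,zmin=.058):
    z=z0;b=np.array(r.current_contact_force())
    while z>zmin:
        z-=.0005;r.move_linear(tcp(y,z),vel=.02);f=(np.array(r.current_contact_force())-b)[2]
        if f>target: break
    print("z",round(z,4),"f",f,"t",r.current_t());return z
E
python3 - <<'E'
from h import *
r.move_linear(tcp(0,.075),vel=.1);r.move_linear(tcp(0,.067),vel=.03);r.sleep(.1)
print(r.current_contact_force(),r.current_t())
z=descend(0,.067)
r.sleep(1.0);print(r.current_contact_force(),r.current_tool_pos()-tcp(0,z),r.current_t())
E
```

```text
[-0.53520159 -0.12130355  0.07835437] 4.5
z 0.06 f 3.9580279219292636 t 8.0
[ 0.33633766 -0.13105031  5.00353469] [ 5.98700886e-05 -1.06466726e-05  2.95829599e-05] 9.0
```

Run:
```python
from h import *
r.move_linear(tcp(0,.075),vel=.06);r.move_linear(tcp(-.069,.075),vel=.1);r.move_linear(tcp(-.069,.063),vel=.04)
z=.063;r.sleep(.1)
z=descend(-.069,z,3.5,.0595);r.sleep(.3)
for y in np.linspace(-.069,-.230,8)[1:]:
    r.move_linear(tcp(y,z),vel=.04);f=r.current_contact_force();print(round(y,3),np.round(f,2))
    if f[2]>10: z+=.0003
    elif f[2]<2.5: z-=.0003
r.sleep(.3);print(r.current_contact_force(),r.current_t())
im=optics.get_image("wrist");cv2.imwrite("pics/w2.png",im["pixels"][...,::-1])
```

```text
z 0.0605 f 3.793817324270451 t 12.0417
-0.092 [ 0.96 -1.14  3.2 ]
-0.115 [ 1.24 -2.27  2.7 ]
-0.138 [-0.69 -1.3   2.77]
-0.161 [-0.47 -1.02  2.34]
-0.184 [-0.16 -1.99  3.76]
-0.207 [-0.25 -1.71  3.14]
-0.23 [ 1.32 -0.84  3.9 ]
[ 0.30683271 -2.93397818  3.30307313] 17.7167
```

View pics/w2.png

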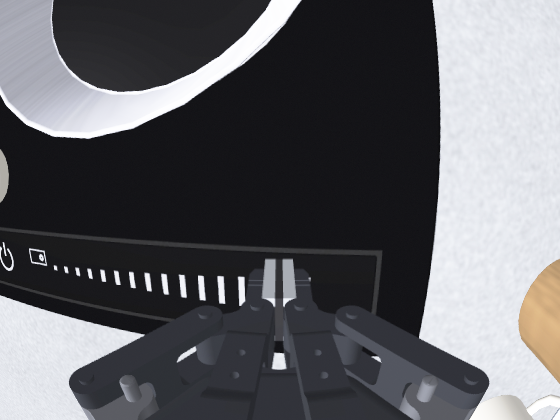

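The fingertip is on the glass with its contact edge at about column 295. That is roughly 28 mm past the 13th bar (column 241), so about y = -0.230, in the middle of the full-end section. The force is about 3 N, so I hand in.

```bash
python3 -c "
from cell import r
print(r.current_contact_force());print(r.hand_in())"
```

```text
[ 0.12831276 -3.42742008  2.82371282]
the job is handed in; nothing more can be done
None
```

I rested a fingertip on the power key for over a second, ran it along the right strip (in front of the frying pan) from low to full, and handed in with it still on the full end at about 3 N; the judge's verdict was not shown.

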